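Ride over the lotus bud of a carving as its stand coasts round under the raking lamp

ROBOT

A 6-joint arm with a two-finger parallel gripper is mounted at the origin on the work surface. World frame = base frame: x ahead of the robot, y to its left, z up, the work surface at z = 0. Lengths are in m, angles in rad, forces in N, time in s.
With the tool pointing down it reaches from about 0.225 to 0.875 m from the base axis. Payload 3.4 kg.
Tool frame: the origin (TCP) lies between the finger pads, 19 mm behind the fingertips; this is the grasp point; z points along the fingers, y is the line along which they close (so a half turn about z gives the same grasp; the last joint's range is limited). The gripper opens to 85 mm and grips with 20 to 120 N. Pads are 22 mm wide; open, the fingers measure 114 mm over their backs; the gripper's body (76 mm by 85 mm) begins 54 mm behind the grasp point. The pads swing forward as they close: fully open they stand 13 mm farther back than shut.
Start: joints at [-1.256, 0.276, 1.505, -0, 1.361, -0.121], TCP at [0.243, -0.521, 0.25] pointing down, gripper open.
Joint ranges: [-2.89, 2.89], [-0.75, 2.08], [0.22, 2.7], [-1.18, 4.32], [0.11, 2.71], [-2.7, 2.7]. Speed limits (rad/s): [2.57, 2.57, 3.14, 3.14, 3.14, 3.14].

INTERFACE

Orientations are given as a unit quaternion [w, x, y, z].
In Python, from rig import manip gives the robot as it stands.
- The arm moves only by the shell command python3 -m pendant 'ROWS' [FORCE]. ROWS is JSON, a list of rows, each an object of numbers: "jaw": the opening, from -1 (shut) to 1 (fully open); "tx", "ty", "tz": the shift along the world's x, y, z in cm; "ax", "ay", "az": the turn, a rotation vector about the world's x, y, z in degrees. In form: [{"jaw": .., "tx": .., "ty": .., "tz": .., "ax": .., "ay": .., "az": ..}, ...]. A call has 1 to 10 rows; each row is the pose to reach, as a shift and turn from the pose commanded when the call began; what a row does not reach only later rows make up. A row lasts 1/8 s, in which the tool goes at most 62.5 mm and 10.7 degrees, less where a joint would pass 70% of its speed; a pose out of reach is approached as far as the arm can. A call with a gripper value outside its range is refused whole. The fingers move at their own pace and stop on an object; FORCE is the grip in N (left out, the last holds). Time passes only in rows, so rows that repeat a pose let the fingers close. It gives the time, the measured TCP pose, the force, the opening and the grip force at its end, in the units of the state.
- manip.get_state(): the state, without advancing time (a new reading comes with each control period).
- manip.get_image(name): name is "side" or "top"; returns a dict with "pixels" (384x512x3 uint8, blue, green, red), "depth" (384x512 float32, m along the optical axis (not along the pixel's ray), 0 where there is no reading), "fx", "fy", "cx", "cy" (pixels), "D" ([k1, k2, p1, p2, k3] as OpenCV has them; the pictures are not rectified), "pose" (4x4, takes a point from camera to world coordinates). Camera axes: x right, y down, z forward; pixel columns grow to the right and rows downward; lengths in m; the calibration is good to about 2 mm. A picture is of the moment at which its call begins.
- manip.sign_off(): hands the job in; it is judged then, once.
The state is a dict: "clock": time; "qpos": joint angles; "qd": joint speeds; "effort": joint torques, N m; "position": TCP position; "ee_rot": TCP orientation; "contact_force": force on the tool from outside, world axes, zero at the start; "moment": the same for the moment, N m; "width": finger opening in m; "gripper_force": force on a finger pad.
Only numpy, scipy, OpenCV 4.12 (cv2) and the standard library are available. Lean on these libraries where they do the work, as an engineer would, in place of code of your own. Each camera call takes 0.05 s, during which the arm holds its last target. There are 200 camera calls.

TASK

Check the lotus bud on the round carving in the low raking light: push one of the upright pegs of the revolving stand to set it turning at an easy pace, about six seconds a turn, let go, and while it coasts keep the gripper pointing down over the bud and travelling round with it for at least six seconds without a break, its tool point no more than 2 cm to the side of the bud's tip and no more than 10 cm above it. Never touch the carving, nor the stand while you follow. Then draw away, let the stand come to rest with the carving still lying between its pegs, and leave everything else on the bench alone.

Things in the scene. Friction and masses are not known exactly. Their poses are not given: they have to be found in the camera images.
- turntop (a joint): Turning angle of the stand's top, rad, about the vertical axis through top_axis; grows counter-clockwise seen from above, 0 at the start, no stops, no motor: it runs freely on a ball bearing. Inertia with the carving about 0.030 kg m2 (varies by up to 25 percent), bearing friction 0.0018 N m plus 0.0003 N m s/rad: from 1 rad/s it runs down in about 15 s.
- stand_foot: Carver's revolving stand: a grey cast foot, 220 mm diameter, fixed to the bench (origin: centre of its underside), carries a round plywood top, 320 mm diameter, 22 mm thick, upper face 90 mm above the bench, 1.9 kg with its pegs.
- top_axis (a point): Centre of the upper face of the stand's plywood top, on the turning axis, 90 mm above the bench. It does not move.
- peg0 (a point): Centre of the top end of upright wooden peg 0: four pegs, 22 mm diameter, stand fixed in the plywood top at 140 mm from its axis, 90 degrees apart, and rise 45 mm above its upper face (their ends 135 mm above the bench). They turn with the stand.
- peg1 (a point): Centre of the top end of upright wooden peg 1: four pegs, 22 mm diameter, stand fixed in the plywood top at 140 mm from its axis, 90 degrees apart, and rise 45 mm above its upper face (their ends 135 mm above the bench). They turn with the stand.
- peg2 (a point): Centre of the top end of upright wooden peg 2: four pegs, 22 mm diameter, stand fixed in the plywood top at 140 mm from its axis, 90 degrees apart, and rise 45 mm above its upper face (their ends 135 mm above the bench). They turn with the stand.
- peg3 (a point): Centre of the top end of upright wooden peg 3: four pegs, 22 mm diameter, stand fixed in the plywood top at 140 mm from its axis, 90 degrees apart, and rise 45 mm above its upper face (their ends 135 mm above the bench). They turn with the stand.
- bud (a point): Tip of the lotus bud, the one high knob on the carving: 39 mm diameter, rising 36 mm above the carving's face, 95 mm from the carving's centre; its tip is 58 mm above the plywood top, 148 mm above the bench. Carving and bud turn with the stand.
- carving: Round carved medallion of oiled reddish wood, 250 mm diameter, 22 mm thick, about 0.7 kg, with a border of pearls, a rosette in the middle (14 mm high), a low vine (under 10 mm high) and the lotus bud. It lies loose on the plywood top, centred, with 4 mm of play between the four pegs. Origin: centre of its underside, 90 mm above the bench; its x axis points to the bud, z up.
- mallet: Bystander: round wooden carver's mallet lying beside the stand, 265 mm long, head up to 88 mm diameter.
- gouge_wide: Bystander: gouge with wooden handle lying beside the stand, about 240 mm long, 26 mm high.
- gouge_narrow: Bystander: narrow gouge with wooden handle lying beside the stand, about 260 mm long, 26 mm high.
- offcut: Bystander: wooden block 90 x 60 x 45 mm, beyond the stand.
- glue: Bystander: white glue bottle, 60 mm diameter, 150 mm high, upright.
- pencil_cup: Bystander: empty cup, 80 mm diameter, 100 mm high, upright.
- square: Bystander: try square lying flat, wooden stock 120 mm, steel blade 200 mm.

How it is judged:
By the outcome, as a careful person would: the job done as asked, in the order asked, and still so for the second after the job is handed in, with the robot touching nothing.
It also fails if it takes over 67 s, if anything falls off the work surface, if the arm or the gripper's body presses on something with over 40 N, if the wrist force passes 120 N, or if a joint passes its speed limit or range.

## Working session

There is one attempt and no reset: what is moved stays moved. The work goes in short steps, Python scripts to look and compute and a shell command to move; the robot and the scene stay as the last step left them, time stands still between calls to the robot, and variables do not carry over. Pictures are saved under pics/ and viewed, at most 10 in all, crops included, and the job is handed in when it is done.

```bash
ls; mkdir -p pics; cat > h.py <<'E'
import cv2,numpy as np
from rig import manip
def grab(n,f=None):
    im=manip.get_image(n)
    if f: cv2.imwrite(f,im["pixels"])
    return im
def ray(im,uv):
    K=np.array([[im["fx"],0,im["cx"]],[0,im["fy"],im["cy"]],[0,0,1.]])
    p=cv2.undistortPoints(np.array(uv,float).reshape(-1,1,2),K,np.array(im["D"],float)).reshape(-1,2)
    T=np.array(im["pose"]); d=np.c_[p,np.ones(len(p))]@T[:3,:3].T
    return T[:3,3],d
def onz(im,uv,z):
    o,d=ray(im,uv); return o+d*((z-o[2])/d[:,2])[:,None]
E
python3 - <<'E'
from h import *
a=grab("top","pics/t0.png");b=grab("side","pics/s0.png")
for i in(a,b): print(np.round(i["pose"],3).tolist(),i["fx"])
print(manip.get_state())
E
```

```text
pics
[[0.007, -0.982, 0.187, 0.314], [-1.0, -0.006, 0.004, -0.015], [-0.003, -0.188, -0.982, 1.322], [0.0, 0.0, 0.0, 1.0]] 442.48496032093794
[[-0.77, -0.322, 0.551, -0.09], [-0.638, 0.387, -0.666, 0.737], [0.001, -0.864, -0.503, 0.667], [0.0, 0.0, 0.0, 1.0]] 380.4010939937187
{'clock': 0.1, 'qpos': array([-1.25602168e+00,  2.76542464e-01,  1.50600136e+00, -3.97978955e-06,
        1.36070511e+00, -1.20998071e-01]), 'qd': array([-0.00030051, -0.00025154, -0.00274202, -0.00169075, -0.00023342,
        0.00031939]), 'effort': array([ 1.72050677e-03, -4.17699265e+01, -2.46405369e+01, -1.55062480e-05,
        5.81884815e-03,  2.82482944e-06]), 'position': array([ 0.24257217, -0.52084583,  0.24922214]), 'ee_rot': array([-8.24066802e-04,  9.76356103e-01,  2.16166774e-01, -8.20481651e-05]), 'contact_force': array([0.23967343, 0.46793031, 0.01682578]), 'moment': array([-0.0450957 , -0.06155969, -0.00494978]), 'gripper_force': 0.0, 'width': 0.08549528369692351}
```

View pics/t0.png

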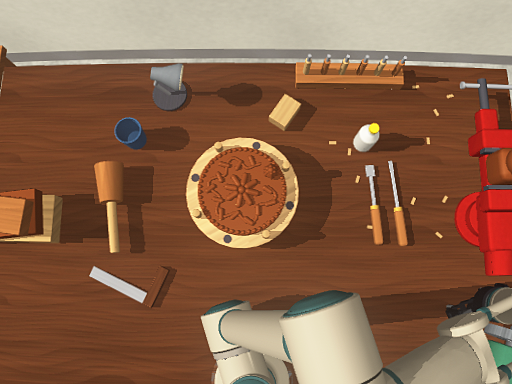

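View pics/s0.png

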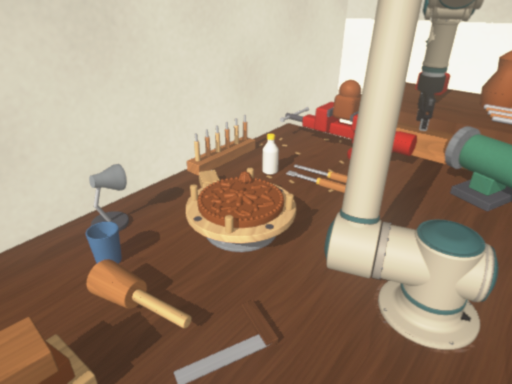

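The top view shows the stand at about (243,192), with the mallet, cup, offcut and gouges around it. Pegs and bud are hard to see, so I'll use depth heights.

```bash
cat >> h.py <<'E'
def cloud(im):
    v,u=np.mgrid[0:384,0:512]; o,d=ray(im,np.c_[u.ravel(),v.ravel()])
    z=im["depth"].ravel()[:,None]
    return (o+d*z).reshape(384,512,3)
E
python3 - <<'E'
from h import *
im=grab("top"); P=cloud(im); px=im["pixels"]
hsv=cv2.cvtColor(px,cv2.COLOR_BGR2HSV)
# plywood + carving outline
h=P[...,2]; m=((h>.08)&(h<.16)).astype(np.uint8); m[:, :180]=0;m[:,305:]=0;m[:130]=0;m[252:]=0
c=max(cv2.findContours(m,0,1)[0],key=cv2.contourArea); e=cv2.fitEllipse(c); print(e)
ply=onz(im,[e[0]],.09)[0]; print("ctr",ply)
C=np.array(ply[:2])
ys,xs=np.nonzero(m); Q=P[ys,xs]; 
q=Q[np.abs(Q[:,2]-.09)<.006]; r=np.hypot(*(q[:,:2]-C).T); print("ply z",np.median(q[:,2]), "max r",r.max())
hi=(m>0)&(h>.123)
n,l,s,cc=cv2.connectedComponentsWithStats(hi.astype(np.uint8))
for k in range(1,n):
    q=P[l==k]; p=q[:,:2].mean(0)-C; print(s[k,4],cc[k].round(1),q[:,2].max().round(4),q.mean(0).round(4),"r",np.hypot(*p).round(4),"ang",np.degrees(np.arctan2(p[1],p[0])).round(1))
crop=cv2.resize(px[130:255,180:305],None,fx=4.6,fy=4.6,interpolation=2)
cv2.imwrite("pics/c0.png",crop)
E
```

```text
((241.90745544433594, 192.44189453125), (109.72267150878906, 110.51445770263672), 74.40292358398438)
ctr [0.53514195 0.02976729 0.09      ]
ply z 0.09059764901795142 max r 0.16382017939054935
48 [218.  145.2] 0.1398 [0.6604 0.0966 0.1346] r 0.142 ang 28.1
1 [250. 158.] 0.1237 [0.627  0.0072 0.1237] r 0.0946 ang -13.8
52 [285.4 164.9] 0.1413 [ 0.6051 -0.091   0.1352] r 0.1396 ang -59.9
1 [220. 162.] 0.1232 [0.6152 0.0909 0.1232] r 0.1007 ang 37.4
3 [224.3 164. ] 0.1235 [0.6094 0.0786 0.1233] r 0.0889 ang 33.3
162 [270.2 170.7] 0.1497 [ 0.5877 -0.0488  0.1382] r 0.0945 ang -56.2
2 [219.5 164. ] 0.125 [0.609  0.092  0.1247] r 0.0966 ang 40.1
1 [227. 164.] 0.1238 [0.6094 0.0711 0.1238] r 0.085 ang 29.1
2 [236.5 167. ] 0.1248 [0.6009 0.0445 0.124 ] r 0.0674 ang 12.6
1 [217. 175.] 0.123 [0.578  0.0984 0.123 ] r 0.0809 ang 58.0
4 [244.2 175.2] 0.1251 [0.5774 0.0226 0.1243] r 0.0429 ang -9.6
282 [241.1 189.3] 0.1319 [0.5375 0.0307 0.1256] r 0.0026 ang 21.5
3 [220.  180.3] 0.1246 [0.5627 0.0896 0.1241] r 0.0659 ang 65.3
1 [212. 187.] 0.1232 [0.5439 0.1114 0.1232] r 0.0821 ang 83.8
1 [264. 186
[... 599 characters left out ...]
6 [ 0.4865 -0.0144  0.1243] r 0.0658 ang -137.8
52 [196.5 212.6] 0.1401 [0.4709 0.1505 0.1348] r 0.1368 ang 118.0
1 [219. 212.] 0.1236 [0.4744 0.0905 0.1236] r 0.0859 ang 135.0
1 [220. 214.] 0.1232 [0.469  0.0877 0.1232] r 0.0879 ang 138.8
1 [233. 214.] 0.1241 [0.4692 0.0521 0.1241] r 0.0697 ang 161.3
2 [236.5 214. ] 0.125 [0.4692 0.0425 0.1243] r 0.0672 ang 169.1
2 [244.5 218.5] 0.1231 [0.4571 0.0206 0.1231] r 0.0785 ang -173.3
1 [252. 222.] 0.1234 [4.477e-01 1.000e-04 1.234e-01] r 0.0924 ang -161.3
1 [252. 224.] 0.1231 [0.4422 0.     0.1231] r 0.0975 ang -162.3
1 [236. 230.] 0.1237 [0.4255 0.0433 0.1237] r 0.1104 ang 173.0
51 [265.4 233.5] 0.14 [ 0.4156 -0.0363  0.1358] r 0.1366 ang -151.1
```

View pics/c0.png

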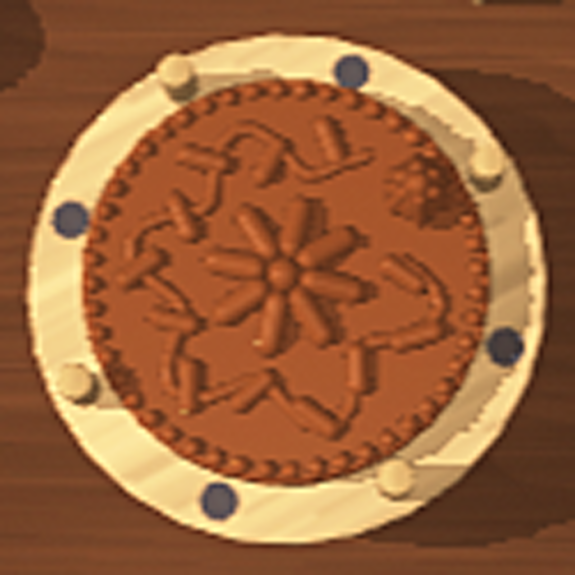

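The enlargement shows four pegs at crop (178,73), (487,165), (78,383), (397,478), with the bud at (418,187), just beside the right-hand peg. I put the centre at (0.538, 0.030), the bud at -57.6° and the pegs at 28.8° plus multiples of 90°. I'll push the peg at -151° counter-clockwise, keeping the fingers at radius 0.152.

```bash
python3 -m pendant '[{"jaw":-1,"tx":0.5,"ty":2},{"jaw":-1,"tx":2,"ty":7},{"jaw":-1,"tx":3.6,"ty":13},{"jaw":-1,"tx":5.3,"ty":19},{"jaw":-1,"tx":7,"ty":25},{"jaw":-1,"tx":8.7,"ty":31},{"jaw":-1,"tx":10.4,"ty":37},{"jaw":-1,"tx":12.1,"ty":43},{"jaw":-1,"tx":13.7,"ty":49},{"jaw":-1,"tx":14.6,"ty":52}]'
python3 -m pendant '[{"jaw":-1,"tz":-2},{"jaw":-1,"tz":-5},{"jaw":-1,"tz":-7},{"jaw":-1,"tz":-7}]'
python3 - <<'E'
from h import *
print(manip.get_state())
grab("side","pics/s1.png")
E
```

```text
{'clock': 0.15, 'qpos': array([-1.25598535e+00,  2.76463298e-01,  1.50582725e+00, -3.98581103e-05,
        1.36069269e+00, -1.21021639e-01]), 'qd': array([-1.27077681e-03, -2.33756213e-03, -4.62606256e-03, -6.65288318e-05,
        1.44996437e-03, -6.16636205e-04]), 'effort': array([ 2.12141560e-03, -4.17144012e+01, -2.46033078e+01, -1.56009169e-04,
        7.59296177e-03,  7.19345906e-06]), 'position': array([ 0.24260472, -0.52091806,  0.24933667]), 'ee_rot': array([-6.90142372e-04,  9.76348916e-01,  2.16199701e-01, -8.66609286e-05]), 'contact_force': array([ 0.06580817, -0.36442691,  0.21380545]), 'moment': array([-0.00156047, -0.00697257, -0.07708396]), 'gripper_force': 0.0, 'width': 0.08520134845082676}invalid input at $[0]: expected keys jaw, tx, ty, tz, ax, ay, az
invalid input at $[0]: expected keys jaw, tx, ty, tz, ax, ay, az
```

View pics/s1.png

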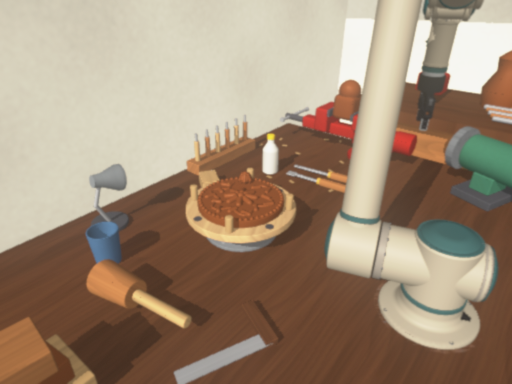

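Nothing moved: the picture is the same as before, because every row needs all seven keys.

```bash
python3 -m pendant '[{"jaw":-1,"tx":0.5,"ty":2,"tz":0,"ax":0,"ay":0,"az":0},{"jaw":-1,"tx":2,"ty":7,"tz":0,"ax":0,"ay":0,"az":0},{"jaw":-1,"tx":3.6,"ty":13,"tz":0,"ax":0,"ay":0,"az":0},{"jaw":-1,"tx":5.3,"ty":19,"tz":0,"ax":0,"ay":0,"az":0},{"jaw":-1,"tx":7,"ty":25,"tz":0,"ax":0,"ay":0,"az":0},{"jaw":-1,"tx":8.7,"ty":31,"tz":0,"ax":0,"ay":0,"az":0},{"jaw":-1,"tx":10.4,"ty":37,"tz":0,"ax":0,"ay":0,"az":0},{"jaw":-1,"tx":12.1,"ty":43,"tz":0,"ax":0,"ay":0,"az":0},{"jaw":-1,"tx":13.7,"ty":49,"tz":0,"ax":0,"ay":0,"az":0},{"jaw":-1,"tx":14.6,"ty":52,"tz":0,"ax":0,"ay":0,"az":0}]'
python3 -m pendant '[{"jaw":-1,"tx":0,"ty":0,"tz":-2,"ax":0,"ay":0,"az":0},{"jaw":-1,"tx":0,"ty":0,"tz":-5,"ax":0,"ay":0,"az":0},{"jaw":-1,"tx":0,"ty":0,"tz":-7,"ax":0,"ay":0,"az":0},{"jaw":-1,"tx":0,"ty":0,"tz":-7,"ax":0,"ay":0,"az":0}]'
python3 - <<'E'
from h import *
grab("side","pics/s2.png")
E
```

```text
clock: 1.45
position: [0.3874, 0.0024, 0.2501]
ee_rot: [-0.001, 0.976, 0.218, 0.0]
contact_force: [0.5, -0.6, 0.2]
width: -0.0
gripper_force: 0.0
clock: 1.95
position: [0.3864, -0.0003, 0.1789]
ee_rot: [-0.001, 0.976, 0.216, -0.002]
contact_force: [-0.4, -0.4, -0.5]
width: 0.0001
gripper_force: 0.0
```

View pics/s2.png

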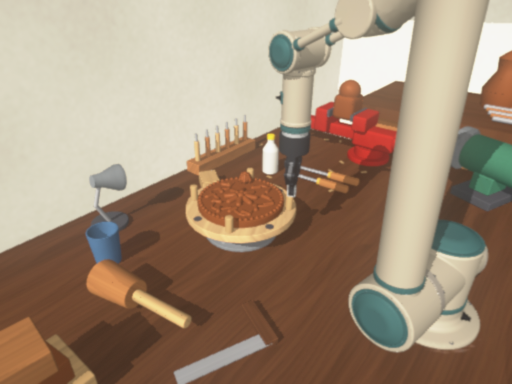

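The tool is shut and above the stand rim at (292,190), just behind the peg at (291,200). Next I descend and work out the arc.

```bash
python3 -m pendant '[{"jaw":-1,"tx":0,"ty":0,"tz":-2,"ax":0,"ay":0,"az":0},{"jaw":-1,"tx":0,"ty":0,"tz":-4,"ax":0,"ay":0,"az":0},{"jaw":-1,"tx":0,"ty":0,"tz":-5,"ax":0,"ay":0,"az":0},{"jaw":-1,"tx":0,"ty":0,"tz":-5,"ax":0,"ay":0,"az":0}]'
python3 - <<'E'
from h import *
C=np.array([.538,.030])
def p(a,r=.152): a=np.radians(a); return C+r*np.array([np.cos(a),np.sin(a)])
a0=-168.2;start=np.array([.389,-.001])
print("appr",[((p(a0+d)-start)*100).round(2).tolist() for d in (2,4,6,8)])
b=p(a0+8); print(b)
d=np.cumsum([2,3.5,5,6.5,7.5,7.7,7.7,4,1,0]); r=[.152]*7+[.16,.175,.18]
print([((p(a0+8+x,y)-b)*100).round(2).tolist() for x,y in zip(d,r)])
E
```

```text
clock: 2.5
position: [0.3887, -0.0012, 0.1303]
ee_rot: [-0.0, 0.976, 0.216, -0.0]
contact_force: [-0.7, 0.6, 1.2]
width: -0.0003
gripper_force: 0.0
appr [[0.14, -0.53], [0.27, -1.04], [0.43, -1.55], [0.6, -2.05]]
[ 0.39498612 -0.02148816]
[[0.19, -0.5], [0.56, -1.35], [1.18, -2.52], [2.13, -3.96], [3.42, -5.47], [4.94, -6.83], [6.63, -7.97], [7.21, -9.19], [6.82, -10.67], [6.61, -11.12]]
```

```bash
python3 -m pendant '[{"jaw":-1,"tx":0.14,"ty":-0.53,"tz":0,"ax":0,"ay":0,"az":0},{"jaw":-1,"tx":0.27,"ty":-1.04,"tz":0,"ax":0,"ay":0,"az":0},{"jaw":-1,"tx":0.43,"ty":-1.55,"tz":0,"ax":0,"ay":0,"az":0},{"jaw":-1,"tx":0.6,"ty":-2.05,"tz":0,"ax":0,"ay":0,"az":0}]'
python3 -m pendant '[{"jaw":-1,"tx":0.19,"ty":-0.5,"tz":0,"ax":0,"ay":0,"az":0},{"jaw":-1,"tx":0.56,"ty":-1.35,"tz":0,"ax":0,"ay":0,"az":0},{"jaw":-1,"tx":1.18,"ty":-2.52,"tz":0,"ax":0,"ay":0,"az":0},{"jaw":-1,"tx":2.13,"ty":-3.96,"tz":0,"ax":0,"ay":0,"az":0},{"jaw":-1,"tx":3.42,"ty":-5.47,"tz":0,"ax":0,"ay":0,"az":0},{"jaw":-1,"tx":4.94,"ty":-6.83,"tz":0,"ax":0,"ay":0,"az":0},{"jaw":-1,"tx":6.63,"ty":-7.97,"tz":0,"ax":0,"ay":0,"az":0},{"jaw":-1,"tx":7.4,"ty":-9.0,"tz":1,"ax":0,"ay":0,"az":0},{"jaw":-1,"tx":7.6,"ty":-10,"tz":4,"ax":0,"ay":0,"az":0},{"jaw":-1,"tx":7.6,"ty":-10.5,"tz":8,"ax":0,"ay":0,"az":0}]'
cat >> h.py <<'E'
def look():
    t=manip.get_state()["clock"]; im=grab("top"); P=cloud(im); h=P[...,2]
    C=np.array([.538,.030]); R=np.hypot(P[...,0]-C[0],P[...,1]-C[1])
    A=np.degrees(np.arctan2(P[...,1]-C[1],P[...,0]-C[0]))
    hsv=cv2.cvtColor(im["pixels"],cv2.COLOR_BGR2HSV)
    rb=(R>.05)&(R<.125)&(h>.132)&(h<.156)
    q=P[rb]; print("t",t,"bud n",rb.sum(), q[:,:2].mean(0).round(4) if len(q) else None, "ang",np.degrees(np.arctan2(*(q[:,:2].mean(0)-C)[::-1])).round(2) if len(q) else None)
    rp=(R>.128)&(R<.154)&(h>.125)&(h<.146)
    n,l,s,cc=cv2.connectedComponentsWithStats(rp.astype(np.uint8))
    print("pegs",[(np.degrees(np.arctan2(*(P[l==k][:,:2].mean(0)-C)[::-1])).round(1),int(s[k,4])) for k in range(1,n) if s[k,4]>25])
    rd=((R>.125)&(R<.158)&(h<.1)&(h>.08)&(hsv[...,2]<140)&(hsv[...,0]>90)).astype(np.uint8)
    n,l,s,cc=cv2.connectedComponentsWithStats(rd)
    print("dots",[(np.degrees(np.arctan2(*(P[l==k][:,:2].mean(0)-C)[::-1])).round(1),int(s[k,4])) for k in range(1,n) if s[k,4]>12])
    return im
E
python3 -c "
from h import *
im=look();cv2.imwrite('pics/t3.png',im['pixels']);look()"
```

```text
clock: 3.0
position: [0.3948, -0.022, 0.1301]
ee_rot: [-0.0, 0.976, 0.216, 0.0]
contact_force: [0.0, 0.6, 0.3]
width: 0.0
gripper_force: 0.1
clock: 4.25
position: [0.4706, -0.1272, 0.2106]
ee_rot: [-0.001, 0.976, 0.216, -0.001]
contact_force: [1.0, -0.2, 0.1]
width: -0.0002
gripper_force: 0.0
t 4.25 bud n 124 [0.6308 0.0452] ang 9.28
pegs [(np.float64(5.1), 52), (np.float64(94.6), 51), (np.float64(-175.8), 51)]
dots [(np.float64(-40.6), 20), (np.float64(49.3), 27), (np.float64(-129.7), 13), (np.float64(139.5), 26)]
t 4.3 bud n 125 [0.6298 0.0498] ang 12.19
pegs [(np.float64(8.3), 52), (np.float64(97.9), 52), (np.float64(-172.7), 51)]
dots [(np.float64(-36.8), 23), (np.float64(52.6), 27), (np.float64(142.9), 24)]
```

View pics/t3.png

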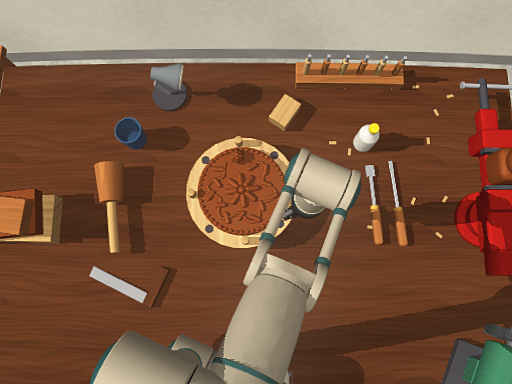

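The stand is turning at about 1.1 rad/s, with the bud at (0.630, 0.050) and the arm clear. Now a predictor to intercept the bud and follow it.

```bash
cat > plan.py <<'E'
import sys,io,contextlib,re,json,os
from h import *
from scipy.integrate import odeint
from scipy.optimize import least_squares
cmd=np.array([float(sys.argv[1]),float(sys.argv[2])]); blend=int(sys.argv[3]); nl=int(sys.argv[4]); lag=float(sys.argv[5])
L=json.load(open("log.json")) if os.path.exists("log.json") else [[4.25,4.6],[4.3,7.8]]
for _ in range(nl):
    s=io.StringIO()
    with contextlib.redirect_stdout(s): look()
    s=s.getvalue(); t=float(re.search(r"t ([\d.]+)",s)[1])
    g=lambda k:[float(x) for x in re.findall(r"float64\(([-\d.]+)\)",re.search(k+r" (.*)",s)[1])]
    a=np.array(g("pegs")+[x-45 for x in g("dots")]); print(s.split("\n")[0],len(a))
    if len(a): L.append([t,float(np.degrees(np.angle(np.exp(4j*np.radians(a)).mean()))/4)])
json.dump(L,open("log.json","w")); L=np.array(L)
def th(p,t):  # p: theta deg at 4.3, w rad/s, friction factor
    tt=np.r_[4.3,np.sort(t)] if np.min(t)>=4.3 else np.r_[4.2,np.sort(t)]
    y=odeint(lambda y,_:[y[1],-p[2]*(.06+.01*y[1])*(y[1]>0)],[np.radians(p[0])-(4.3-tt[0])*p[1],p[1]],tt)[1:]
    return np.degrees(y)
res=lambda p:np.r_[(th(p,L[:,0])[:,0]-L[:,1]+45)%90-45,(p[2]-1)/.15,(p[1]-1.11)/.05]
f=least_squares(res,[7.8,1.11,1.]); p=f.x
now=manip.get_state(); t=now["clock"]+np.arange(0,11)/8
y=th(p,np.maximum(t+lag,4.3)); a=np.radians(y[:,0]+3.9)
B=np.c_[.538+.095*np.cos(a),.030+.095*np.sin(a)]
y0=np.radians(th(p,t)[0,0]+3.9)
print("p",p.round(3),"res",f.fun[-5:-2].round(1),"t",t[0],"w",y[0,1].round(3),"bud now",np.round([.538+.095*np.cos(y0),.030+.095*np.sin(y0)],4),"tcp",now["position"].round(4))
for k in range(1,11):
    q=B[k] if k>=blend else cmd+(B[blend]-cmd)*(k/blend)
    print(((q-cmd)*100).round(1).tolist(),end=" ")
print("end",q.round(4))
E
python3 plan.py .471 -.1265 7 1 0.03
```

```text
t 4.35 bud n 129 [0.6284 0.0556] ang 15.79 6
p [7.835 1.111 1.   ] res [ 0.   0.  -0.1] t 4.4 w 63.114 bud now [0.6283 0.0595] tcp [ 0.4724 -0.1278  0.2127]
[1.3, 3.5] [2.7, 7.1] [4.0, 10.6] [5.4, 14.2] [6.7, 17.7] [8.0, 21.2] [9.4, 24.8] [8.2, 25.0] [7.0, 25.1] [5.8, 25.1] end [0.5286 0.1245]
```

```bash
python3 -m pendant '[{"jaw":-1,"tx":1.3,"ty":3.5,"tz":0,"ax":0,"ay":0,"az":0},{"jaw":-1,"tx":2.7,"ty":7.1,"tz":0,"ax":0,"ay":0,"az":0},{"jaw":-1,"tx":4.0,"ty":10.6,"tz":0,"ax":0,"ay":0,"az":0},{"jaw":-1,"tx":5.4,"ty":14.2,"tz":0,"ax":0,"ay":0,"az":0},{"jaw":-1,"tx":6.7,"ty":17.7,"tz":0,"ax":0,"ay":0,"az":0},{"jaw":-1,"tx":8.0,"ty":21.2,"tz":0,"ax":0,"ay":0,"az":0},{"jaw":-1,"tx":9.4,"ty":24.8,"tz":0,"ax":0,"ay":0,"az":0},{"jaw":-1,"tx":8.2,"ty":25,"tz":0,"ax":0,"ay":0,"az":0},{"jaw":-1,"tx":7,"ty":25.1,"tz":0,"ax":0,"ay":0,"az":0},{"jaw":-1,"tx":5.8,"ty":25.1,"tz":0,"ax":0,"ay":0,"az":0}]'; python3 plan.py .529 .1245 1 1 0.03
```

```text
clock: 5.65
position: [0.527, 0.1235, 0.2097]
ee_rot: [0.0, 0.976, 0.216, -0.001]
contact_force: [-0.1, -0.4, 0.2]
width: 0.0001
gripper_force: 0.0
t 5.65 bud n 16 [0.5186 0.133 ] ang 100.68 5
p [7.897 1.145 0.982] res [ 0.1  0.1 -0.2] t 5.7 w 59.907 bud now [0.5219 0.1236] tcp [0.5253 0.1234 0.2099]
[-2.2, -0.5] [-3.3, -0.9] [-4.4, -1.5] [-5.3, -2.3] [-6.2, -3.1] [-6.9, -4.0] [-7.5, -5.1] [-8.0, -6.1] [-8.3, -7.2] [-8.5, -8.3] end [0.4436 0.041 ]
```

```bash
python3 -m pendant '[{"jaw":-1,"tx":-2.2,"ty":-0.5,"tz":0,"ax":0,"ay":0,"az":0},{"jaw":-1,"tx":-3.3,"ty":-0.9,"tz":0,"ax":0,"ay":0,"az":0},{"jaw":-1,"tx":-4.4,"ty":-1.5,"tz":0,"ax":0,"ay":0,"az":0},{"jaw":-1,"tx":-5.3,"ty":-2.3,"tz":0,"ax":0,"ay":0,"az":0},{"jaw":-1,"tx":-6.2,"ty":-3.1,"tz":0,"ax":0,"ay":0,"az":0},{"jaw":-1,"tx":-6.9,"ty":-4.0,"tz":0,"ax":0,"ay":0,"az":0},{"jaw":-1,"tx":-7.5,"ty":-5.1,"tz":0,"ax":0,"ay":0,"az":0},{"jaw":-1,"tx":-8,"ty":-6.1,"tz":0,"ax":0,"ay":0,"az":0},{"jaw":-1,"tx":-8.3,"ty":-7.2,"tz":0,"ax":0,"ay":0,"az":0},{"jaw":-1,"tx":-8.5,"ty":-8.3,"tz":0,"ax":0,"ay":0,"az":0}]'; python3 plan.py .444 .0415 1 1 0.03
```

```text
clock: 6.95
position: [0.4437, 0.0404, 0.2101]
ee_rot: [0.0, 0.976, 0.216, 0.0]
contact_force: [0.7, 0.0, 0.3]
width: -0.0005
gripper_force: 0.0
t 6.95 bud n 0 None ang None 7
p [7.854 1.148 0.957] res [ 0.1  0.1 -0.2] t 7.0 w 55.216 bud now [0.4433 0.038 ] tcp [0.4435 0.0394 0.21  ]
[-0.1, -1.8] [0.1, -2.9] [0.3, -4.0] [0.7, -5.0] [1.2, -6.0] [1.8, -6.9] [2.5, -7.7] [3.3, -8.4] [4.2, -9.1] [5.1, -9.6] end [ 0.4947 -0.0546]
```

Tracking is within a few millimetres.

```bash
python3 -m pendant '[{"jaw":-1,"tx":-0.1,"ty":-1.8,"tz":0,"ax":0,"ay":0,"az":0},{"jaw":-1,"tx":0.1,"ty":-2.9,"tz":0,"ax":0,"ay":0,"az":0},{"jaw":-1,"tx":0.3,"ty":-4,"tz":0,"ax":0,"ay":0,"az":0},{"jaw":-1,"tx":0.7,"ty":-5,"tz":0,"ax":0,"ay":0,"az":0},{"jaw":-1,"tx":1.2,"ty":-6,"tz":0,"ax":0,"ay":0,"az":0},{"jaw":-1,"tx":1.8,"ty":-6.9,"tz":0,"ax":0,"ay":0,"az":0},{"jaw":-1,"tx":2.5,"ty":-7.7,"tz":0,"ax":0,"ay":0,"az":0},{"jaw":-1,"tx":3.3,"ty":-8.4,"tz":0,"ax":0,"ay":0,"az":0},{"jaw":-1,"tx":4.2,"ty":-9.1,"tz":0,"ax":0,"ay":0,"az":0},{"jaw":-1,"tx":5.1,"ty":-9.6,"tz":0,"ax":0,"ay":0,"az":0}]'; python3 plan.py .495 -.0545 1 1 0.03
```

```text
clock: 8.25
position: [0.4955, -0.0552, 0.21]
ee_rot: [0.0, 0.976, 0.216, 0.0]
contact_force: [-1.3, -0.4, -0.4]
width: -0.0
gripper_force: 0.0
t 8.25 bud n 49 [ 0.4813 -0.0498] ang -125.4 6
p [7.821 1.146 0.915] res [ 0.1  0.1 -0.2] t 8.3 w 50.84 bud now [ 0.4975 -0.0559] tcp [ 0.4969 -0.0559  0.21  ]
[1.5, -0.6] [2.5, -0.9] [3.5, -1.0] [4.5, -1.0] [5.5, -1.0] [6.5, -0.8] [7.5, -0.5] [8.4, -0.1] [9.2, 0.3] [10.0, 0.9] end [ 0.5952 -0.0458]
```

```bash
python3 -m pendant '[{"jaw":-1,"tx":1.5,"ty":-0.6,"tz":0,"ax":0,"ay":0,"az":0},{"jaw":-1,"tx":2.5,"ty":-0.9,"tz":0,"ax":0,"ay":0,"az":0},{"jaw":-1,"tx":3.5,"ty":-1,"tz":0,"ax":0,"ay":0,"az":0},{"jaw":-1,"tx":4.5,"ty":-1,"tz":0,"ax":0,"ay":0,"az":0},{"jaw":-1,"tx":5.5,"ty":-1,"tz":0,"ax":0,"ay":0,"az":0},{"jaw":-1,"tx":6.5,"ty":-0.8,"tz":0,"ax":0,"ay":0,"az":0},{"jaw":-1,"tx":7.5,"ty":-0.5,"tz":0,"ax":0,"ay":0,"az":0},{"jaw":-1,"tx":8.4,"ty":-0.1,"tz":0,"ax":0,"ay":0,"az":0},{"jaw":-1,"tx":9.2,"ty":0.3,"tz":0,"ax":0,"ay":0,"az":0},{"jaw":-1,"tx":10,"ty":0.9,"tz":0,"ax":0,"ay":0,"az":0}]'; python3 plan.py .595 -.0455 1 1 0.03
```

```text
clock: 9.55
position: [0.5952, -0.0454, 0.21]
ee_rot: [0.0, 0.976, 0.216, -0.0]
contact_force: [-0.3, 0.1, -0.1]
width: -0.0003
gripper_force: 0.0
t 9.55 bud n 103 [ 0.5882 -0.0466] ang -56.73 4
p [7.824 1.143 0.886] res [ 0.1  0.1 -0.2] t 9.6 w 46.611 bud now [ 0.5974 -0.0442] tcp [ 0.5963 -0.0446  0.21  ]
[1.1, 0.9] [1.7, 1.7] [2.3, 2.4] [2.8, 3.2] [3.1, 4.1] [3.4, 4.9] [3.6, 5.8] [3.8, 6.7] [3.8, 7.6] [3.8, 8.5] end [0.6325 0.0393]
```

```bash
python3 -m pendant '[{"jaw":-1,"tx":1.1,"ty":0.9,"tz":0,"ax":0,"ay":0,"az":0},{"jaw":-1,"tx":1.7,"ty":1.7,"tz":0,"ax":0,"ay":0,"az":0},{"jaw":-1,"tx":2.3,"ty":2.4,"tz":0,"ax":0,"ay":0,"az":0},{"jaw":-1,"tx":2.8,"ty":3.2,"tz":0,"ax":0,"ay":0,"az":0},{"jaw":-1,"tx":3.1,"ty":4.1,"tz":0,"ax":0,"ay":0,"az":0},{"jaw":-1,"tx":3.4,"ty":4.9,"tz":0,"ax":0,"ay":0,"az":0},{"jaw":-1,"tx":3.6,"ty":5.8,"tz":0,"ax":0,"ay":0,"az":0},{"jaw":-1,"tx":3.8,"ty":6.7,"tz":0,"ax":0,"ay":0,"az":0},{"jaw":-1,"tx":3.8,"ty":7.6,"tz":0,"ax":0,"ay":0,"az":0},{"jaw":-1,"tx":3.8,"ty":8.5,"tz":0,"ax":0,"ay":0,"az":0}]'; python3 plan.py .633 .0395 1 1 0.03
```

```text
clock: 10.85
position: [0.6326, 0.0399, 0.21]
ee_rot: [0.0, 0.976, 0.216, -0.0]
contact_force: [0.2, 0.2, 0.2]
width: 0.0
gripper_force: 0.0
t 10.85 bud n 104 [0.629  0.0349] ang 3.06 4
p [7.842 1.141 0.871] res [ 0.1  0.1 -0.2] t 10.9 w 42.414 bud now [0.6323 0.0416] tcp [0.6326 0.041  0.2101]
[-0.3, 1.3] [-0.5, 2.1] [-0.8, 2.9] [-1.2, 3.7] [-1.6, 4.4] [-2.1, 5.0] [-2.7, 5.7] [-3.3, 6.2] [-3.9, 6.7] [-4.6, 7.2] end [0.5874 0.1112]
```

```bash
python3 -m pendant '[{"jaw":-1,"tx":-0.3,"ty":1.3,"tz":0,"ax":0,"ay":0,"az":0},{"jaw":-1,"tx":-0.5,"ty":2.1,"tz":0,"ax":0,"ay":0,"az":0},{"jaw":-1,"tx":-0.8,"ty":2.9,"tz":0,"ax":0,"ay":0,"az":0},{"jaw":-1,"tx":-1.2,"ty":3.7,"tz":0,"ax":0,"ay":0,"az":0},{"jaw":-1,"tx":-1.6,"ty":4.4,"tz":0,"ax":0,"ay":0,"az":0},{"jaw":-1,"tx":-2.1,"ty":5,"tz":0,"ax":0,"ay":0,"az":0},{"jaw":-1,"tx":-2.7,"ty":5.7,"tz":0,"ax":0,"ay":0,"az":0},{"jaw":-1,"tx":-3.3,"ty":6.2,"tz":0,"ax":0,"ay":0,"az":0},{"jaw":-1,"tx":-3.9,"ty":6.7,"tz":0,"ax":0,"ay":0,"az":0},{"jaw":-1,"tx":-4.6,"ty":7.2,"tz":0,"ax":0,"ay":0,"az":0}]'; python3 plan.py .587 .1115 1 1 0.03
```

```text
clock: 12.15
position: [0.5863, 0.1115, 0.21]
ee_rot: [0.0, 0.976, 0.216, 0.0]
contact_force: [0.2, 0.6, -0.2]
width: 0.0001
gripper_force: 0.0
t 12.15 bud n 10 [0.5858 0.119 ] ang 61.76 6
p [7.837 1.141 0.873] res [ 0.1 -0.2  0. ] t 12.2 w 38.027 bud now [0.5864 0.1117] tcp [0.5852 0.1121 0.2101]
[-0.9, 0.5] [-1.6, 0.8] [-2.4, 1.0] [-3.1, 1.2] [-3.8, 1.3] [-4.6, 1.3] [-5.3, 1.3] [-6.0, 1.3] [-6.7, 1.2] [-7.4, 1.0] end [0.5127 0.1216]
```

```bash
python3 -m pendant '[{"jaw":-1,"tx":-0.9,"ty":0.5,"tz":0,"ax":0,"ay":0,"az":0},{"jaw":-1,"tx":-1.6,"ty":0.8,"tz":0,"ax":0,"ay":0,"az":0},{"jaw":-1,"tx":-2.4,"ty":1,"tz":0,"ax":0,"ay":0,"az":0},{"jaw":-1,"tx":-3.1,"ty":1.2,"tz":0,"ax":0,"ay":0,"az":0},{"jaw":-1,"tx":-3.8,"ty":1.3,"tz":0,"ax":0,"ay":0,"az":0},{"jaw":-1,"tx":-4.6,"ty":1.3,"tz":0,"ax":0,"ay":0,"az":0},{"jaw":-1,"tx":-5.3,"ty":1.3,"tz":0,"ax":0,"ay":0,"az":0},{"jaw":-1,"tx":-6,"ty":1.3,"tz":0,"ax":0,"ay":0,"az":0},{"jaw":-1,"tx":-6.7,"ty":1.2,"tz":0,"ax":0,"ay":0,"az":0},{"jaw":-1,"tx":-7.4,"ty":1,"tz":0,"ax":0,"ay":0,"az":0}]'; python3 plan.py .513 .1215 1 1 0.03
```

```text
clock: 13.45
position: [0.5123, 0.1211, 0.21]
ee_rot: [0.0, 0.976, 0.216, 0.0]
contact_force: [0.7, -0.0, 0.2]
width: 0.0002
gripper_force: 0.0
t 13.45 bud n 4 [0.5058 0.1287] ang 108.09 5
p [7.838 1.141 0.872] res [-0.2  0.  -0. ] t 13.5 w 33.725 bud now [0.5116 0.1213] tcp [0.5112 0.1208 0.21  ]
[-1.0, -0.3] [-1.6, -0.6] [-2.2, -0.9] [-2.8, -1.2] [-3.3, -1.6] [-3.8, -2.0] [-4.3, -2.5] [-4.7, -2.9] [-5.1, -3.4] [-5.4, -3.9] end [0.4586 0.0821]
```

Followed for 8 s. Now I draw away.

```bash
python3 -m pendant '[{"jaw":-1,"tx":-1,"ty":-0.3,"tz":2,"ax":0,"ay":0,"az":0},{"jaw":-1,"tx":-2,"ty":-1,"tz":6,"ax":0,"ay":0,"az":0},{"jaw":-1,"tx":-4,"ty":-4,"tz":10,"ax":0,"ay":0,"az":0},{"jaw":-1,"tx":-6,"ty":-9,"tz":12,"ax":0,"ay":0,"az":0},{"jaw":-1,"tx":-8,"ty":-14,"tz":12,"ax":0,"ay":0,"az":0},{"jaw":-1,"tx":-10,"ty":-19,"tz":12,"ax":0,"ay":0,"az":0},{"jaw":-1,"tx":-12,"ty":-24,"tz":12,"ax":0,"ay":0,"az":0},{"jaw":-1,"tx":-14,"ty":-29,"tz":12,"ax":0,"ay":0,"az":0},{"jaw":-1,"tx":-16,"ty":-33,"tz":12,"ax":0,"ay":0,"az":0},{"jaw":-1,"tx":-17,"ty":-36,"tz":12,"ax":0,"ay":0,"az":0}]'
W='{"jaw":-1,"tx":0,"ty":0,"tz":0,"ax":0,"ay":0,"az":0}'
for i in 1 2 3 4 5 6 7 8 9 10 11; do python3 -m pendant '[{"jaw":-1,"tx":0,"ty":0,"tz":0,"ax":0,"ay":0,"az":0},{"jaw":-1,"tx":0,"ty":0,"tz":0,"ax":0,"ay":0,"az":0},{"jaw":-1,"tx":0,"ty":0,"tz":0,"ax":0,"ay":0,"az":0},{"jaw":-1,"tx":0,"ty":0,"tz":0,"ax":0,"ay":0,"az":0},{"jaw":-1,"tx":0,"ty":0,"tz":0,"ax":0,"ay":0,"az":0},{"jaw":-1,"tx":0,"ty":0,"tz":0,"ax":0,"ay":0,"az":0},{"jaw":-1,"tx":0,"ty":0,"tz":0,"ax":0,"ay":0,"az":0},{"jaw":-1,"tx":0,"ty":0,"tz":0,"ax":0,"ay":0,"az":0},{"jaw":-1,"tx":0,"ty":0,"tz":0,"ax":0,"ay":0,"az":0},{"jaw":-1,"tx":0,"ty":0,"tz":0,"ax":0,"ay":0,"az":0}]' >/dev/null; done
python3 -c "
from h import *
look()"
python3 -m pendant '[{"jaw":-1,"tx":0,"ty":0,"tz":0,"ax":0,"ay":0,"az":0},{"jaw":-1,"tx":0,"ty":0,"tz":0,"ax":0,"ay":0,"az":0},{"jaw":-1,"tx":0,"ty":0,"tz":0,"ax":0,"ay":0,"az":0},{"jaw":-1,"tx":0,"ty":0,"tz":0,"ax":0,"ay":0,"az":0},{"jaw":-1,"tx":0,"ty":0,"tz":0,"ax":0,"ay":0,"az":0},{"jaw":-1,"tx":0,"ty":0,"tz":0,"ax":0,"ay":0,"az":0},{"jaw":-1,"tx":0,"ty":0,"tz":0,"ax":0,"ay":0,"az":0},{"jaw":-1,"tx":0,"ty":0,"tz":0,"ax":0,"ay":0,"az":0}]'
python3 -c "
from h import *
im=look();cv2.imwrite('pics/end.png',im['pixels'])"
```

```text
clock: 14.75
position: [0.3415, -0.2404, 0.3302]
ee_rot: [0.0, 0.977, 0.215, 0.0]
contact_force: [-0.6, 0.1, 0.2]
width: 0.0002
gripper_force: 0.0
t 28.5 bud n 129 [ 0.5516 -0.062 ] ang -81.62
pegs [(np.float64(5.2), 49), (np.float64(-85.0), 53), (np.float64(95.0), 54), (np.float64(-175.6), 52)]
dots [(np.float64(-39.4), 24), (np.float64(50.0), 27), (np.float64(-129.8), 24), (np.float64(139.6), 28)]
clock: 29.55
position: [0.3427, -0.2388, 0.33]
ee_rot: [0.0, 0.976, 0.216, -0.0]
contact_force: [0.8, -0.1, -0.2]
width: 0.0001
gripper_force: 0.0
t 29.55 bud n 123 [ 0.5519 -0.0621] ang -81.42
pegs [(np.float64(5.3), 51), (np.float64(-84.9), 53), (np.float64(95.0), 53), (np.float64(-175.7), 51)]
dots [(np.float64(-39.6), 23), (np.float64(49.6), 25), (np.float64(-129.7), 23), (np.float64(139.6), 29)]
```

View pics/end.png

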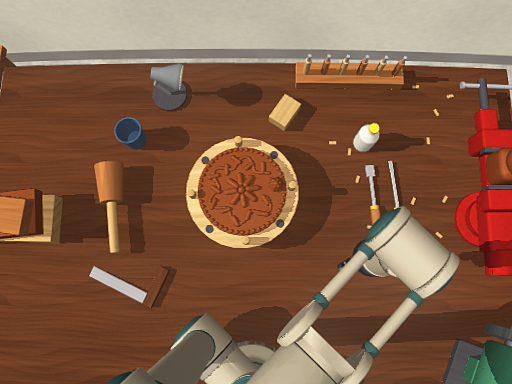

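The stand is at rest, with no change in angle over the last second. The carving at (242,192) is still between its pegs, the arm is clear, and everything else is where it was.

```bash
python3 -c "
from rig import manip
print(manip.sign_off())"
```

```text
the job is handed in; nothing more can be done
None
```

I pushed the stand to about 1.1 rad/s (5.6 s a turn) and followed the bud for about 8 s, a few millimetres from its estimated tip and 6 cm above it, then drew away; the stand came to rest with the carving still between its pegs, and the job is handed in.

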